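Clamp a power module in the bench clamp to the first slip of its drag clutch

TASK

Stand the finned aluminium module upright on the bed of the bench clamp, its longer side running from jaw to jaw, let go of it, then close the clamp by turning the wing knob clockwise until its drag clutch first slips (the rubber pad behind the module must be pushed fully home; the clutch slips only after that). Stop as soon as it slips, well short of an eighth of a turn of slipping, leave the module clamped, and do not disturb the other things on the bench.

Things in the scene. Friction and masses are not known exactly. Their poses are not given: they have to be found in the camera images.
- module_center (a point): Finned aluminium module, an upright block 44 mm (its x) by 36 mm (y) by 40 mm tall with four low fins (3.5 mm) on top; 0.14 to 0.28 kg. The point is the block's centre, 20 mm above its underside; z up. Of the three metal things on the robot's right it alone is rectangular and all aluminium (the others: a round can, a larger dark transformer with copper winding).
- clamp: Bench clamp, bolted down: dark steel base plate 250 x 110 x 16 mm, whose top is the bed. Origin: centre of the plate's underside, on the table; x runs along the plate from gearbox to pad, z up. Grey gearbox 70 x 70 mm, top at z = 55 mm, centred at x = -85 mm; at the other end a fixed block (x = 96 to 120 mm, 70 mm wide, top at z = 38 mm).
- pad_home (a point): Fixed point on the clamp at its x = 85 mm, z = 26.5 mm: where the face of the sliding rubber pad is once fully home; clamp axes. The pad (50 mm wide, top at clamp z = 36.5 mm, facing clamp -x) is stiff to slide (about 7 N) and has been left anywhere in its 4 mm travel: face at clamp x = 81 to 85 mm. Where is not measured.
- jaw_face (a point): Centre of the face of the clamp's moving aluminium jaw (50 mm wide, 20 mm tall, 18 mm thick, top at clamp z = 36.5 mm), clamp axes; it faces the pad along the clamp's +x. It advances along +x by 6 mm per radian of the screw and starts at clamp x = 27 to 32 mm.
- wing_grip (a point): Black wing knob on the gearbox: an upright bar 40 mm long (the point's x), 12 mm thick (its y), 34 mm tall (66.5 to 100.5 mm above the table), on a round collar 40 mm across (top at 66.5 mm). The point is on the turning axis, 88 mm above the table; z up. Clockwise from above closes the jaw against about 0.09 N m of drag; the screw does not spring back when let go.
- clutch (a joint): Slip (rad) of the wing knob relative to the screw, 0 at the start, growing as the knob turns clockwise while the screw stands still. It slips at about 0.22 N m on the knob (jaw pressing with about 20 N), and the moment stays there while it slips. A white tick on the collar and a black tick on the 54 mm steel disc of the screw below it line up until it slips. An eighth of a turn is 0.79 rad.
- capacitor_center (a point): Bystander: a round aluminium can 36 mm in diameter, 50 mm tall, standing; the point is its centre.
- transformer: Bystander: a transformer 54 x 50 x 50 mm, dark steel with copper winding; origin under its centre.
- relay: Bystander: a white relay 28 x 35 x 28 mm; origin under its centre.
- flux: Bystander: a bottle 48 mm in diameter, 110 mm tall; origin under its centre.
- screwdriver: Bystander: a screwdriver lying beyond the clamp.
- tape: Bystander: a black roll of tape, 90 mm across, 19 mm tall, lying flat; origin under its centre.
Mind the look-alikes: they are no part of the job. What is shaped like the part that bears module_center but purple, turquoise or yellow is not meant.

How it is judged:
By the outcome, as a careful person would: the job done as asked, in the order asked, and still so for the second after the job is handed in, with the robot touching nothing.
It also fails if it takes over 64 s, if anything falls off the work surface, if the arm or the gripper's body presses on something with over 40 N, if the wrist force passes 120 N, or if a joint passes its speed limit or range.

ROBOT

A 6-joint arm with a two-finger parallel gripper is mounted at the origin on the work surface. World frame = base frame: x ahead of the robot, y to its left, z up, the work surface at z = 0. Lengths are in mm, angles in rad, forces in N, time in s.
With the tool pointing down it reaches from about 275 to 750 mm from the base axis. Payload 10.2 kg.
Tool frame: the origin (TCP) lies on the front face of the gripper's body, between the roots of the fingers; the fingertips stand 73 mm ahead of it and the grasp point (between the pads) lies 54 mm ahead of it; z points along the fingers, y is the line along which they close (so a half turn about z gives the same grasp; the last joint's range is limited). The gripper opens to 85 mm and grips with 20 to 120 N. Pads are 22 mm wide; open, the fingers measure 114 mm over their backs; the gripper's body (76 mm by 85 mm) begins 54 mm behind the grasp point. The pads swing forward as they close: fully open they stand 13 mm farther back than shut.
Start: joints at [-1.346, 0.313, 1.498, -0, 1.331, -0.223], TCP at [227.305, -473.248, 303.894] pointing down, gripper open.
Joint ranges: [-2.94, 2.94], [-0.97, 2.17], [0.19, 2.56], [-1.23, 4.37], [0.02, 3.11], [-2.88, 2.88]. Speed limits (rad/s): [2.39, 2.39, 3.01, 3.14, 3.14, 3.14].

INTERFACE

Orientations are given as a unit quaternion [w, x, y, z].
In Python, from rig import * gives the robot as it stands.
- The arm moves only by the tool step_arm, never from a script. Its argument "plan" is a list of rows, each an object with "offset": the shift along the tool's x, y, z in cm, a list of three; "rot": the turn, a rotation vector about the tool's x, y, z in degrees, a list of three; "gripper": the finger opening in cm, from 0 to 8.54. In form: [{"offset": [x, y, z], "rot": [wx, wy, wz], "gripper": gripper}, ...]. A call has 1 to 12 rows; each row is the pose to reach, as a shift and turn from the pose commanded when the call began, along the tool's axes at that moment; what a row does not reach only later rows make up. A row lasts 1/10 s, in which the tool goes at most 50 mm and 8.59 degrees, less where a joint would pass 70% of its speed; a pose out of reach is approached as far as the arm can. A call with a gripper value outside its range is refused whole. The fingers move at their own pace and stop on an object; "squeeze" is the grip in N (left out, the last holds). Time passes only in rows, so rows that repeat a pose let the fingers close. It gives the time, the measured TCP pose, the force, the opening and the grip force at its end, in the units of the state.
- sense(): the state, without advancing time (a new reading comes with each control period).
- capture(name): name is "scene" or "top" or "wrist"; returns a dict with "color" (480x640x3 uint8, red, green, blue), "depth" (480x640 float32, mm along the optical axis (not along the pixel's ray), 0 where there is no reading), "vertical_fov" (degrees; the focal length in pixels is half the picture's height over the tangent of half this angle, whatever the lens; pixels are square), "cx", "cy" (the principal point, pixels), "rvec" (rotation vector, rad) and "tvec" (3), from world to camera coordinates, as OpenCV has them; the wrist camera has in their place "mount" (4x4, takes a point from camera to tool coordinates, whose origin is the TCP and whose axes are the flange's). Camera axes: x right, y down, z forward; pixel columns grow to the right and rows downward; lengths in mm; the calibration is good to about 2 mm. A picture is of the moment at which its call begins: read the wrist's pose just before it.
- finish_job(): hands the job in; it is judged then, once.
The state is a dict: "time_s": time; "joints": joint angles; "dq": joint speeds; "tau": joint torques, N m; "eef_pos": TCP position; "ee_rot": TCP orientation; "force": force on the tool from outside, world axes, zero at the start; "wrist_torque": the same for the moment, N m; "grip_width": opening from 0.0 (shut) to 1.0 (fully open); "grip_force": force on a finger pad.
Only numpy, scipy, OpenCV 4.12 (cv2) and the standard library are available. Lean on these libraries where they do the work, as an engineer would, in place of code of your own. Each camera call takes 0.05 s, during which the arm holds its last target. There are 200 camera calls.

## Working session

There is one attempt and no reset: what is moved stays moved. The work goes in short steps, Python scripts to look and compute and a tool call to move; the robot and the scene stay as the last step left them, time stands still between calls to the robot, and variables do not carry over. Pictures are saved under pics/ and viewed, at most 10 in all, crops included, and the job is handed in when it is done.

Besides the shell and the picture viewer there is one more tool, called after "Emit:" as a command line: name --argument value ..., lists and objects as JSON in quotes. step_arm: Moves the arm, as the interface text tells. Its arguments: {"type":"object","properties":{"plan":{"type":"array"},"squeeze":{"type":"number"}},"required":["plan"]}

```bash
mkdir -p pics; ls
cat > h.py <<'E'
from rig import *
import numpy as np, cv2, pickle
from scipy.spatial.transform import Rotation as R
def f(c): return 240/np.tan(np.radians(c["vertical_fov"])/2)
def pose(s=None):
    s=s or sense(); q=s["ee_rot"]; T=np.eye(4); T[:3,:3]=R.from_quat([q[1],q[2],q[3],q[0]]).as_matrix(); T[:3,3]=s["eef_pos"]; return T
def shot(name):
    T=pose(); c=capture(name)
    if "mount" in c: c["T"]=T@np.array(c["mount"])   # cam->world
    else:
        M=np.eye(4); M[:3,:3]=cv2.Rodrigues(np.array(c["rvec"],float))[0]; M[:3,3]=np.ravel(c["tvec"]); c["T"]=np.linalg.inv(M)
    return c
def cloud(c):
    v,u=np.mgrid[:480,:640]; d=c["depth"]; F=f(c)
    P=np.stack([(u-c["cx"])*d/F,(v-c["cy"])*d/F,d],-1)
    W=P@c["T"][:3,:3].T+c["T"][:3,3]; W[d==0]=np.nan; return W
def onplane(c,u,v,z):
    r=c["T"][:3,:3]@np.array([(u-c["cx"])/f(c),(v-c["cy"])/f(c),1]); o=c["T"][:3,3]; return o+r*(z-o[2])/r[2]
def proj(c,p):
    q=np.linalg.inv(c["T"])@np.append(p,1); return q[:2]/q[2]*f(c)+[c["cx"],c["cy"]]
def save(c,n): cv2.imwrite("pics/"+n,c["color"][:,:,::-1])
E
python3 - <<'E'
from h import *
for n in ["top","scene","wrist"]:
    c=shot(n); save(c,n+"0.png"); pickle.dump(c,open(n+"0.pkl","wb"))
    print(n,f(c),c["cx"],c["cy"],c["T"].round(2).tolist(), (c["depth"]>0).mean())
s=sense(); print({k:(np.round(v,3).tolist()) for k,v in s.items()})
E
```

```text
pics
top 556.336970222333 319.7797482148852 238.96483822484518 [[-0.01, -0.98, 0.18, 378.9], [-1.0, 0.01, 0.02, -0.78], [-0.02, -0.18, -0.98, 1164.48], [0.0, 0.0, 0.0, 1.0]] 0.99587890625
scene 467.11019455627286 325.29606352123244 239.4699981870777 [[0.66, 0.54, -0.52, 1075.14], [0.75, -0.48, 0.46, -439.92], [-0.0, -0.7, -0.72, 801.11], [0.0, 0.0, 0.0, 1.0]] 0.996015625
wrist 371.5581323987635 319.09132095056236 239.65373094853533 [[0.43, -0.86, -0.28, 296.61], [-0.9, -0.41, -0.13, -440.05], [-0.0, 0.3, -0.95, 373.26], [0.0, 0.0, 0.0, 1.0]] 0.9958430989583333
{'time_s': 0.15, 'joints': [-1.346, 0.313, 1.498, -0.0, 1.331, -0.223], 'dq': [-0.001, -0.003, -0.0, -0.001, -0.0, 0.002], 'tau': [0.002, -41.237, -25.98, -0.0, 0.003, -0.0], 'eef_pos': [227.268, -473.127, 303.452], 'ee_rot': [-0.001, 0.975, 0.222, -0.0], 'force': [0.782, 0.012, 0.129], 'wrist_torque': [-0.039, 0.024, 0.041], 'grip_force': 0.0, 'grip_width': 1.006}
```

View pics/top0.png

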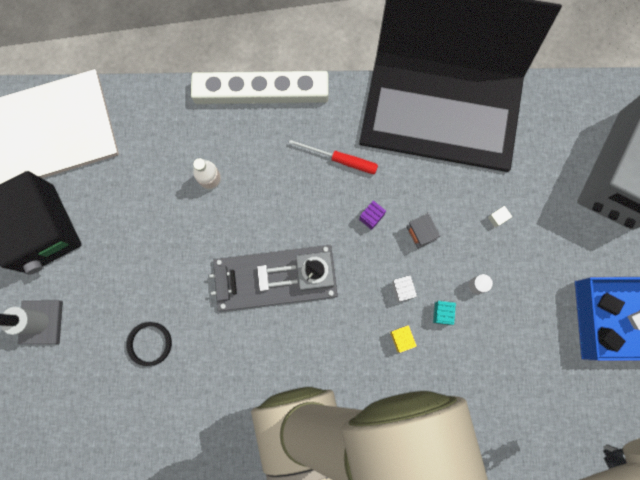

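View pics/wrist0.png

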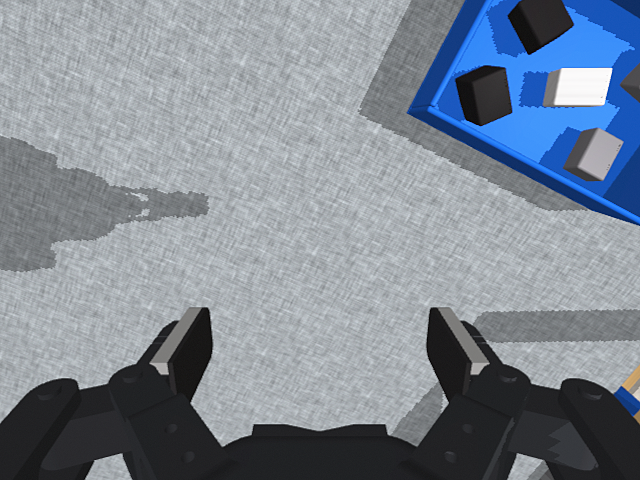

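The top view shows the aluminium module at about (405,289) and the clamp at about (273,279), with its gearbox and knob at (315,270) and its pad end at (222,281). The turquoise, yellow and purple look-alikes are at (446,313), (403,339) and (373,215). The wrist view shows only the blue bin at upper right.

```bash
python3 - <<'E'
from h import *
for n in ["top","scene"]:
    c=pickle.load(open(n+"0.pkl","rb")); W=cloud(c); 
    if n=="top":
        def blob(u0,u1,v0,v1,zlo,zhi):
            w=W[v0:v1,u0:u1].reshape(-1,3); k=(w[:,2]>zlo)&(w[:,2]<zhi); w=w[k]
            r=cv2.minAreaRect(w[:,:2].astype(np.float32)); return np.median(w,0).round(1),np.round(r[0],1),np.round(r[1],1),round(r[2],1),len(w)
        print("table",np.nanmedian(W[380:400,200:230,2]))
        print("module",blob(388,422,272,306,32,60))
        print("plate",blob(195,350,235,320,8,22))
        print("gearbox",blob(290,345,240,300,48,62))
        print("knob",blob(290,345,240,300,85,120))
        print("jaw",blob(250,292,255,300,30,44))
        print("pad/block",blob(200,245,250,310,30,44))
    else:
        w=W.reshape(-1,3)
        def reg(x,y,r,zlo,zhi):
            k=(abs(w[:,0]-x)<r)&(abs(w[:,1]-y)<r)&(w[:,2]>zlo)&(w[:,2]<zhi); a=w[k]
            if len(a)<5: return None
            q=cv2.minAreaRect(a[:,:2].astype(np.float32)); return np.median(a,0).round(1),np.round(q[0],1),np.round(q[1],1),round(q[2],1),len(a)
        t=pickle.load(open("top0.pkl","rb"))
        m=onplane(t,405,289,42); print(m); print("mod scene",reg(m[0],m[1],40,36,60))
        g=onplane(t,315,270,90); print(g); print("knob scene",reg(g[0],g[1],30,90,115))
E
python3 - <<'E'
import cv2,pickle
a=pickle.load(open("top0.pkl","rb"))["color"][225:355,195:485,::-1]
cv2.imwrite("pics/topcrop.png",cv2.resize(a,None,fx=2.7,fy=2.7,interpolation=cv2.INTER_CUBIC))
E
```

```text
table -0.7350048193713974
module (array([ 482.6, -153.1,   40.5]), array([ 483.6, -153.9]), array([43.9, 36.6]), 14.7, 398)
plate (array([503.1, 124.5,  15.1]), array([509.7, 112.2]), array([110.4, 250.2]), 6.7, 4029)
gearbox (array([515.9,  26.1,  54.9]), array([519.7,  27.7]), array([70.3, 70. ]), 6.7, 835)
knob (array([518.6,  27.2,  98.6]), array([519.5,  27.7]), array([39.6, 12.3]), 52.4, 141)
jaw (array([505.6, 130.7,  34.3]), array([507.5, 110.9]), array([69.6, 49.7]), 90.0, 312)
pad/block (array([497.8, 215.8,  36.3]), array([497.5, 216.8]), array([70.4, 50.6]), 9.3, 540)
[ 480.17426706 -154.43202887   42.        ]
mod scene (array([ 487.3, -153.6,   40.3]), array([ 485.1, -152.9]), array([47.1, 35.9]), 16.1, 300)
[513.98726893  25.46646114  90.        ]
knob scene (array([522.1,  26.9,  97.7]), array([521.7,  28.9]), array([39. , 13.2]), 47.4, 123)
```

View pics/topcrop.png

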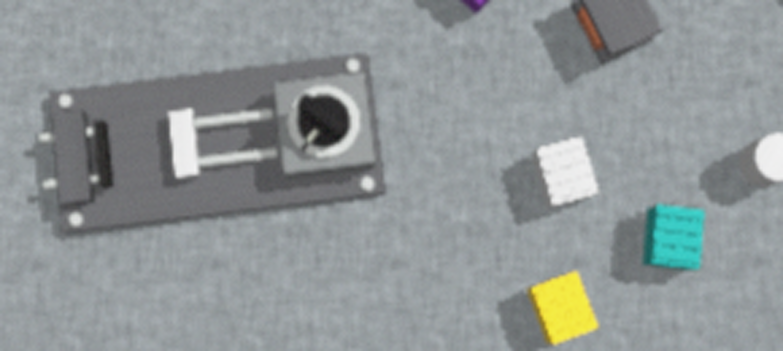

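View pics/scene0.png

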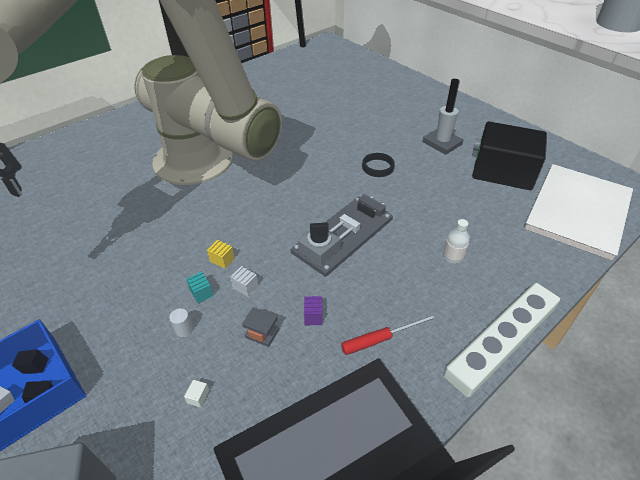

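The crop and scene view agree with the point cloud:
- **Module:** centre (484.5,-153.5), top at about z = 40, long side at about 15°.
- **Clamp:** plate centre (509.7,112.2), with its x axis at 96.7°.
- **Knob:** at (520,28), bar at about 52°, top at about 99.

Sizes and heights match the text, so I'm moving to a hover over the module.

```bash
cat >> h.py <<'E'
def goto(x,y,z,yaw,cur=None):
    """offset cm & rot deg from the present TCP pose to world TCP target, tool down, tool-x at yaw deg"""
    T=pose() if cur is None else cur
    a=np.radians(yaw); G=np.array([[np.cos(a),np.sin(a),0],[np.sin(a),-np.cos(a),0],[0,0,-1]]).astype(float)
    d=T[:3,:3].T@(np.array([x,y,z])-T[:3,3])/10; r=np.degrees(R.from_matrix(T[:3,:3].T@G).as_rotvec())
    print("offset",d.round(3).tolist(),"rot",r.round(2).tolist())
def rect(W,x,y,r,zlo,zhi):
    w=W.reshape(-1,3); k=(np.hypot(w[:,0]-x,w[:,1]-y)<r)&(w[:,2]>zlo)&(w[:,2]<zhi); a=w[k]
    q=cv2.minAreaRect(a[:,:2].astype(np.float32)); print(np.median(a,0).round(1),np.round(q[0],1),np.round(q[1],1),round(q[2],1),len(a)); return a
E
python3 -c "
from h import *
goto(484.5,-153.5,200,14.7)"
```

```text
offset [37.024, -17.663, 10.371] rot [-0.06, -0.01, 10.96]
```

Emit:
step_arm --plan '[{"offset": [2,-1,0.6],"rot": [0,0,1],"gripper": 6.5},{"offset": [6,-2.9,1.7],"rot": [0,0,2],"gripper": 6.5},{"offset": [10,-4.8,2.8],"rot": [0,0,3],"gripper": 6.5},{"offset": [14,-6.7,3.9],"rot": [0,0,4.2],"gripper": 6.5},{"offset": [18,-8.6,5],"rot": [0,0,5.5],"gripper": 6.5},{"offset": [22,-10.5,6.2],"rot": [0,0,6.5],"gripper": 6.5},{"offset": [26,-12.4,7.3],"rot": [0,0,7.7],"gripper": 6.5},{"offset": [30,-14.3,8.4],"rot": [0,0,8.9],"gripper": 6.5},{"offset": [34,-16.2,9.5],"rot": [0,0,10],"gripper": 6.5},{"offset": [36.2,-17.3,10.1],"rot": [0,0,10.8],"gripper": 6.5},{"offset": [37,-17.7,10.4],"rot": [0,0,11],"gripper": 6.5},{"offset": [37,-17.7,10.4],"rot": [0,0,11],"gripper": 6.5}]'

```text
time_s: 1.35
eef_pos: [484.3, -153.0, 199.5]
ee_rot: [-0.0, 0.992, 0.128, -0.0]
force: [-0.2, -0.1, 0.6]
grip_width: 0.761
grip_force: 0.0
```

Run:
```python
from h import *
c=shot("wrist"); save(c,"w1.png"); pickle.dump(c,open("w1.pkl","wb")); W=cloud(c)
T=pose(); print(T[:3,3].round(1), np.degrees(np.arctan2(T[1,0],T[0,0])), sense()["time_s"],sense()["joints"])
rect(W,484,-153.5,40,36,60); rect(W,484,-153.5,60,-8,8)
```

```text
[ 483.9 -153.9  199.8] 14.690999590589358 1.4 [-5.38830263e-01  3.84833018e-01  1.68828673e+00 -3.09486038e-04
  1.06883855e+00  7.75708723e-01]
[ 484.3 -152.3   40.7] [ 482.7 -152.6] [43.9 36.1] 14.9 3535
[ 495.3 -150.3   -0. ] [ 483.9 -153.5] [119.7 119.6] 80.3 15175
```

View pics/w1.png

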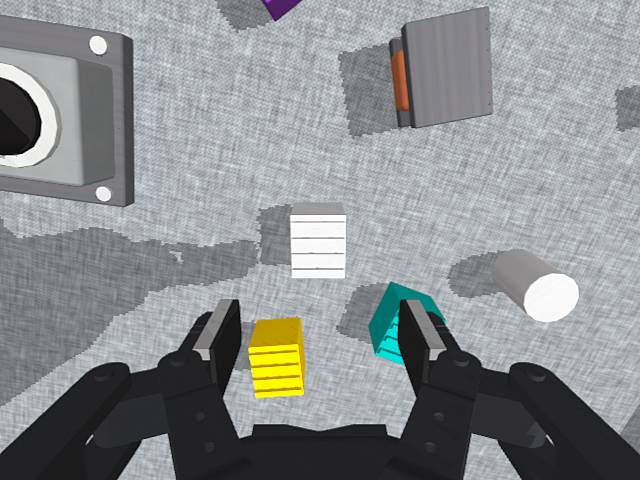

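The wrist view shows the module at (318,240), centred between the fingers and squarely aligned: centre (482.7,-152.6), top 40.7, angle 14.9°. The turquoise and yellow blocks at (405,320) and (277,357) lie nearer the tool's rear and are clear of the fingers. I'll descend and grasp.

Emit:
step_arm --plan '[{"offset": [-0.1,-0.1,2],"rot": [0,0,0],"gripper": 6.5},{"offset": [-0.1,-0.1,5],"rot": [0,0,0],"gripper": 6.5},{"offset": [-0.1,-0.1,8],"rot": [0,0,0],"gripper": 6.5},{"offset": [-0.1,-0.1,10.5],"rot": [0,0,0],"gripper": 6.5},{"offset": [-0.1,-0.1,12],"rot": [0,0,0],"gripper": 6.5},{"offset": [-0.1,-0.1,12.3],"rot": [0,0,0],"gripper": 6.5},{"offset": [-0.1,-0.1,12.3],"rot": [0,0,0],"gripper": 3},{"offset": [-0.1,-0.1,12.3],"rot": [0,0,0],"gripper": 3},{"offset": [-0.1,-0.1,12.3],"rot": [0,0,0],"gripper": 3},{"offset": [-0.1,-0.1,12.3],"rot": [0,0,0],"gripper": 3},{"offset": [-0.1,-0.1,12.3],"rot": [0,0,0],"gripper": 3}]' --squeeze 40

```text
time_s: 2.5
eef_pos: [483.4, -153.4, 78.1]
ee_rot: [0.001, 0.992, 0.128, 0.001]
force: [-2.3, -2.4, 7.3]
grip_width: 0.42
grip_force: 41.2
```

Emit:
step_arm --plan '[{"offset": [0,0,-1],"rot": [0,0,0],"gripper": 3},{"offset": [0,0,-4],"rot": [0,0,0],"gripper": 3},{"offset": [0,0,-8],"rot": [0,0,0],"gripper": 3},{"offset": [0,0,-11.5],"rot": [0,0,0],"gripper": 3},{"offset": [0,0,-13],"rot": [0,0,0],"gripper": 3},{"offset": [0,0,-13],"rot": [0,0,0],"gripper": 3}]'

```text
time_s: 3.1
eef_pos: [483.5, -152.9, 209.5]
ee_rot: [0.001, 0.992, 0.128, 0.002]
force: [-0.1, -0.4, -2.2]
grip_width: 0.418
grip_force: 40.5
```

```bash
python3 -c "
from h import *
print(sense()['grip_force'],sense()['force'],pose()[:3,3])
goto(503.1,168.3,207,96.7)"
```

```text
40.47696053981781 [-0.12172922 -0.36943289 -2.16124918] [ 483.50223026 -152.92287291  209.46691411]
offset [10.031, -30.579, 0.18] rot [0.3, -0.03, -82.03]
```

Emit:
step_arm --plan '[{"offset": [0.7,-2,0],"rot": [0,0,-5],"gripper": 3},{"offset": [1.7,-5,0],"rot": [0,0,-13],"gripper": 3},{"offset": [2.8,-8.5,0],"rot": [0,0,-21],"gripper": 3},{"offset": [3.9,-12,0],"rot": [0,0,-29],"gripper": 3},{"offset": [5,-15.5,0],"rot": [0,0,-37],"gripper": 3},{"offset": [6.2,-19,0],"rot": [0,0,-45],"gripper": 3},{"offset": [7.4,-22.5,0],"rot": [0,0,-53],"gripper": 3},{"offset": [8.5,-26,0],"rot": [0,0,-61],"gripper": 3},{"offset": [9.4,-28.5,0],"rot": [0,0,-69],"gripper": 3},{"offset": [9.9,-30.1,0],"rot": [0,0,-76.5],"gripper": 3},{"offset": [10,-30.6,0],"rot": [0,0,-81],"gripper": 3},{"offset": [10,-30.6,0],"rot": [0,0,-82],"gripper": 3}]'

```text
time_s: 4.3
eef_pos: [501.6, 169.3, 205.7]
ee_rot: [-0.001, 0.664, 0.748, -0.001]
force: [-0.5, 0.6, -2.1]
grip_width: 0.418
grip_force: 40.5
```

Run:
```python
from h import *
T=pose(); s=sense(); print(T[:3,3].round(1), np.degrees(np.arctan2(T[1,0],T[0,0])), s["time_s"],s["joints"],s["force"])
c=shot("wrist"); save(c,"w2.png"); pickle.dump(c,open("w2.pkl","wb")); W=cloud(c)
print("plate");a=rect(W,510,112,160,11,20)
cc=np.array([509.7,112.2]); u=np.array([np.cos(np.radians(96.7)),np.sin(np.radians(96.7))]); v=np.array([-u[1],u[0]])
w=W.reshape(-1,3); C=np.c_[(w[:,:2]-cc)@u,(w[:,:2]-cc)@v,w[:,2]]
def box(n,x0,x1,y0,y1,z0,z1):
    k=(C[:,0]>x0)&(C[:,0]<x1)&(C[:,1]>y0)&(C[:,1]<y1)&(C[:,2]>z0)&(C[:,2]<z1); q=C[k]; print(n,len(q),np.percentile(q,[1,50,99],axis=0).round(1).tolist())
box("jaw",5,45,-24,24,33,40); box("pad",70,93,-24,24,33,40); box("block",90,125,-34,34,35,41); box("gear",-125,-45,-36,36,52,58)
box("module in hand",25,90,-30,30,120,190)
```

```text
[501.6 169.3 205.7] 96.8123022334124 4.3 [ 1.03933574e-01  4.20860834e-01  1.61600486e+00  1.37297242e-04
  1.10698393e+00 -1.50252665e-02] [-0.54282894  0.64968076 -2.13527436]
plate
[501.1 177.   15.7] [507.9 117.6] [110.3 241.7] 6.8 15709Traceback (most recent call last):
  File "<stdin>", line 9, in <module>
  File "<stdin>", line 8, in box
    return _quantile_unchecked(
        a, q, axis, out, overwrite_input, method, keepdims, weights)
    return _ureduce(a,
                    func=_quantile_ureduce_func,
    ...<5 lines>...
                    overwrite_input=overwrite_input,
                    method=method)
    r = func(a, **kwargs)
    result = _quantile(arr,
                       quantiles=q,
    ...<2 lines>...
                       out=out,
                       weights=wgt)
    slices_having_nans = np.isnan(arr[-1, ...])
                                  ~~~^^^^^^^^^
IndexError: index -1 is out of bounds for axis 0 with size 0
```

View pics/w2.png

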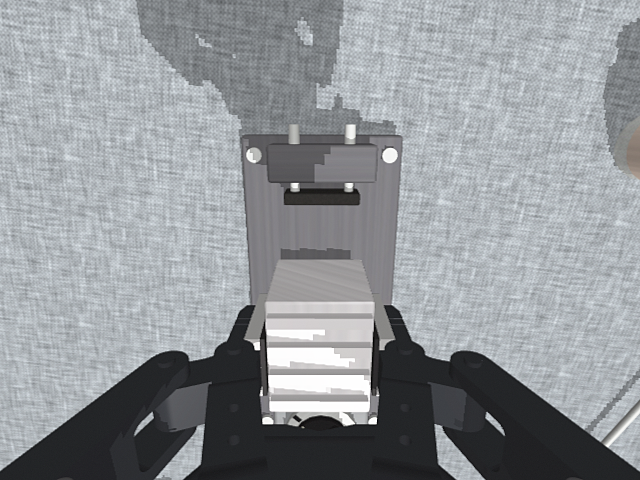

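The wrist view shows the module held square at (320,330), the pad's top at (322,197), the fixed block at (322,163) and the plate's end screws at (254,155) and (390,155). The jaw is hidden behind the module, so I'll take it from the top view and the rest from this frame.

```bash
cat >> h.py <<'E'
cc=np.array([509.7,112.2]); uu=np.array([np.cos(np.radians(96.7)),np.sin(np.radians(96.7))]); vv=np.array([-uu[1],uu[0]])
def clampf(W): w=W.reshape(-1,3); return np.c_[(w[:,:2]-cc)@uu,(w[:,:2]-cc)@vv,w[:,2]]
def box(C,n,x0,x1,y0,y1,z0,z1):
    k=(C[:,0]>x0)&(C[:,0]<x1)&(C[:,1]>y0)&(C[:,1]<y1)&(C[:,2]>z0)&(C[:,2]<z1); q=C[k]
    print(n,len(q),np.percentile(q,[1,50,99],axis=0).round(1).tolist() if len(q) else "")
E
python3 - <<'E'
from h import *
for n in ["w2","top0"]:
    C=clampf(cloud(pickle.load(open(n+".pkl","rb")))); print(n)
    box(C,"jaw",0,45,-27,27,34.5,42); box(C,"pad",70,93,-27,27,34,40); box(C,"block",92,130,-38,38,36,41); box(C,"plate",-130,140,-60,60,12,18)
    box(C,"module top",25,100,-19,19,157,190); box(C,"mod face",60,100,-19,19,125,150)
goto(503.1,168.3,207,96.7)
E
```

```text
w2
jaw 0 
pad 925 [[83.3, -23.1, 34.4], [87.3, 1.8, 36.1], [91.0, 25.8, 37.5]]
block 4135 [[98.0, -32.7, 36.1], [110.1, 1.2, 37.7], [121.6, 35.2, 39.4]]
plate 15290 [[-101.9, -52.7, 14.0], [65.0, 0.3, 15.7], [125.8, 55.3, 17.5]]
module top 13701 [[39.7, -18.3, 158.2], [64.4, 0.4, 168.5], [79.9, 18.6, 185.3]]
mod face 1781 [[78.9, -15.2, 129.0], [79.5, 1.8, 140.4], [80.1, 18.7, 149.8]]
top0
jaw 148 [[13.4, -24.4, 34.5], [22.1, -1.2, 36.6], [31.1, 24.4, 40.5]]
pad 73 [[80.7, -24.3, 34.0], [84.8, -0.3, 36.2], [89.2, 23.8, 39.3]]
block 246 [[95.4, -33.7, 36.0], [108.3, -0.3, 37.7], [118.6, 33.4, 40.8]]
plate 3285 [[-123.4, -54.2, 12.1], [11.5, 4.6, 15.1], [121.6, 54.3, 17.9]]
module top 0 
mod face 0 
offset [-0.054, 0.125, -0.108] rot [-0.11, 0.0, 0.02]
```

The clamp's known fixed block shows the wrist bias is about +1.7 mm in x. Corrected, the module centre is at clamp x ≈ 55.8. The gap runs from about 31.3 to 81.3, so its middle is 56.3. I'll lower with a 0.5 mm shift.

Emit:
step_arm --plan '[{"offset": [0.05,0,1.5],"rot": [0,0,0],"gripper": 3},{"offset": [0.05,0,4.5],"rot": [0,0,0],"gripper": 3},{"offset": [0.05,0,7],"rot": [0,0,0],"gripper": 3},{"offset": [0.05,0,8.5],"rot": [0,0,0],"gripper": 3},{"offset": [0.05,0,9.5],"rot": [0,0,0],"gripper": 3},{"offset": [0.05,0,10.3],"rot": [0,0,0],"gripper": 3},{"offset": [0.05,0,10.8],"rot": [0,0,0],"gripper": 3},{"offset": [0.05,0,10.8],"rot": [0,0,0],"gripper": 3}]'

```text
time_s: 5.15
eef_pos: [502.2, 168.9, 98.7]
ee_rot: [-0.0, 0.665, 0.747, -0.0]
force: [0.2, 0.4, -2.2]
grip_width: 0.421
grip_force: 40.4
```

Emit:
step_arm --plan '[{"offset": [0,0,0.15],"rot": [0,0,0],"gripper": 3},{"offset": [0,0,0.3],"rot": [0,0,0],"gripper": 3},{"offset": [0,0,0.3],"rot": [0,0,0],"gripper": 3}]'

```text
time_s: 5.45
eef_pos: [502.2, 169.1, 96.0]
ee_rot: [0.0, 0.665, 0.747, 0.0]
force: [0.6, 0.5, -1.6]
grip_width: 0.414
grip_force: 40.4
```

Emit:
step_arm --plan '[{"offset": [0,0,0.06],"rot": [0,0,0],"gripper": 3},{"offset": [0,0,0.12],"rot": [0,0,0],"gripper": 3},{"offset": [0,0,0.12],"rot": [0,0,0],"gripper": 3}]'

```text
time_s: 5.75
eef_pos: [502.2, 169.1, 94.7]
ee_rot: [0.0, 0.665, 0.747, 0.0]
force: [0.6, 0.5, -1.6]
grip_width: 0.417
grip_force: 40.4
```

Emit:
step_arm --plan '[{"offset": [0,0,0.06],"rot": [0,0,0],"gripper": 3},{"offset": [0,0,0.12],"rot": [0,0,0],"gripper": 3},{"offset": [0,0,0.12],"rot": [0,0,0],"gripper": 3}]'

```text
time_s: 6.05
eef_pos: [502.3, 169.1, 94.1]
ee_rot: [0.0, 0.665, 0.747, 0.0]
force: [-3.0, -0.0, 6.3]
grip_width: 0.414
grip_force: 41.4
```

Contact is at TCP z = 94, as expected. I'll release and lift.

Emit:
step_arm --plan '[{"offset": [0,0,-0.05],"rot": [0,0,0],"gripper": 4.2},{"offset": [0,0,-0.05],"rot": [0,0,0],"gripper": 5.5},{"offset": [0,0,-0.05],"rot": [0,0,0],"gripper": 5.5},{"offset": [0,0,-0.05],"rot": [0,0,0],"gripper": 5.5},{"offset": [0,0,-1.5],"rot": [0,0,0],"gripper": 5.5},{"offset": [0,0,-4],"rot": [0,0,0],"gripper": 5.5},{"offset": [0,0,-8],"rot": [0,0,0],"gripper": 5.5},{"offset": [0,0,-11],"rot": [0,0,0],"gripper": 5.5},{"offset": [0,0,-12],"rot": [0,0,0],"gripper": 5.5},{"offset": [0,0,-12],"rot": [0,0,0],"gripper": 5.5}]'

```text
time_s: 7.05
eef_pos: [502.5, 169.1, 214.3]
ee_rot: [0.001, 0.665, 0.747, 0.001]
force: [0.8, 0.3, 0.3]
grip_width: 0.646
grip_force: 0.0
```

Run:
```python
from h import *
T=pose(); print(T[:3,3].round(1), sense()["joints"])
c=shot("wrist"); save(c,"w3.png"); pickle.dump(c,open("w3.pkl","wb")); C=clampf(cloud(c))
box(C,"mod top",30,90,-24,24,54,64); box(C,"jaw",0,36,-27,27,34.5,42); box(C,"pad",70,93,-27,27,34,40); box(C,"block",92,130,-38,38,36,41); box(C,"gear",-130,-40,-38,38,52,58)
k=(abs(C[:,0]-57)<30)&(abs(C[:,1])<30)&(C[:,2]>53)&(C[:,2]<65); q=cv2.minAreaRect(C[k][:,:2].astype(np.float32)); print(q)
k=(abs(C[:,0]+85)<30)&(abs(C[:,1])<30)&(C[:,2]>94)&(C[:,2]<110); q=cv2.minAreaRect(C[k][:,:2].astype(np.float32)) if k.sum()>5 else 0; print("knob",k.sum(),q)
goto(519.8,28,200,-127.6)
```

```text
[502.5 169.1 214.3] [ 1.03456430e-01  4.10467840e-01  1.60654388e+00  8.52657340e-06
  1.12235822e+00 -1.27801452e-02]
mod top 3536 [[36.0, -15.9, 54.4], [58.7, 1.4, 56.4], [79.1, 19.2, 60.4]]
jaw 1086 [[16.2, -23.3, 34.7], [22.4, 1.0, 36.2], [33.2, 25.9, 37.7]]
pad 980 [[79.1, -23.0, 34.3], [86.8, 1.4, 36.2], [90.9, 25.5, 39.7]]
block 3844 [[98.4, -32.7, 36.2], [110.1, 1.4, 37.7], [121.5, 35.1, 39.3]]
gear 2361 [[-85.8, -32.9, 52.1], [-57.6, 1.4, 54.5], [-48.0, 35.4, 57.6]]
((57.54778289794922, 1.639413833618164), (36.016719818115234, 44.14908218383789), 89.5799789428711)
knob 0 0
offset [-14.214, 0.131, 1.286] rot [-0.01, -0.04, -135.74]
```

View pics/w3.png

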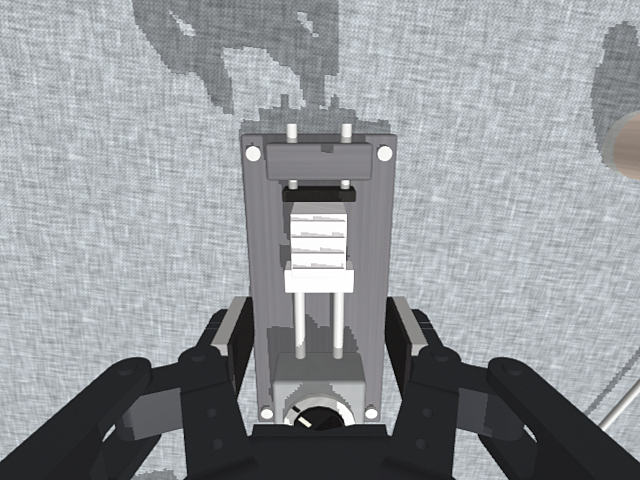

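The module stands upright between jaw and pad at (319,240), square to within 0.5° and released. Jaw top is at (319,280), pad at (320,194). Next I'll go to the knob, with the last joint wound back so there is room for the clockwise turn.

Emit:
step_arm --plan '[{"offset": [-0.5,0,-0.5],"rot": [0,0,-4],"gripper": 5},{"offset": [-1.5,0,-0.5],"rot": [0,0,-12],"gripper": 5},{"offset": [-3,0,-0.5],"rot": [0,0,-20],"gripper": 5},{"offset": [-5,0,-0.5],"rot": [0,0,-28],"gripper": 5},{"offset": [-7,0,-0.5],"rot": [0,0,-36],"gripper": 5},{"offset": [-9,0,-0.5],"rot": [0,0,-44],"gripper": 5},{"offset": [-11,0,-0.5],"rot": [0,0,-52],"gripper": 5},{"offset": [-12.5,0,-0.5],"rot": [0,0,-60],"gripper": 5},{"offset": [-13.5,0.1,-0.5],"rot": [0,0,-68],"gripper": 5},{"offset": [-14,0.1,-0.5],"rot": [0,0,-76],"gripper": 5},{"offset": [-14.2,0.1,-0.5],"rot": [0,0,-84],"gripper": 5},{"offset": [-14.2,0.1,-0.5],"rot": [0,0,-90],"gripper": 5}]'

```text
time_s: 8.3
eef_pos: [519.2, 27.9, 216.4]
ee_rot: [-0.002, -0.06, 0.998, 0.0]
force: [-0.6, 0.8, -1.0]
grip_width: 0.587
grip_force: 0.0
```

Emit:
step_arm --plan '[{"offset": [0,0,0],"rot": [0,0,-6],"gripper": 4},{"offset": [0,0,0],"rot": [0,0,-14],"gripper": 4},{"offset": [0,0,0],"rot": [0,0,-22],"gripper": 4},{"offset": [0,0,0],"rot": [0,0,-30],"gripper": 4},{"offset": [0,0,0],"rot": [0,0,-38],"gripper": 4},{"offset": [0,0,0],"rot": [0,0,-43.5],"gripper": 4},{"offset": [0,0,0],"rot": [0,0,-45.7],"gripper": 4},{"offset": [0,0,0],"rot": [0,0,-45.7],"gripper": 4}]'

```text
time_s: 9.1
eef_pos: [519.2, 28.2, 216.7]
ee_rot: [-0.001, -0.441, 0.897, 0.001]
force: [-0.0, -0.3, -0.2]
grip_width: 0.47
grip_force: 0.0
```

Run:
```python
from h import *
T=pose(); s=sense(); print(T[:3,3].round(1), s["joints"].round(3) if hasattr(s["joints"],"round") else s["joints"],np.degrees(np.arctan2(T[1,0],T[0,0])),s["time_s"],s["wrist_torque"])
c=shot("wrist"); save(c,"w4.png"); pickle.dump(c,open("w4.pkl","wb")); W=cloud(c)
a=rect(W,520,28,28,93,110); rect(W,520,28,60,50,58)
# bar edges after clipping noise
goto(519.8,28,144,-127.6)
```

```text
[519.2  28.2 216.7] [-0.171  0.389  1.632  0.     1.124 -2.656] -127.63249598185628 9.1 [-0.00404392  0.00722178  0.012855  ]
[516.4  27.4  99.8] [517.3  28.6] [39.3 11.7] 52.7 1490
[504.1  14.1  54.6] [517.7  29. ] [70.3 69.9] 6.6 4994
offset [-0.028, -0.071, 7.297] rot [0.14, -0.07, -0.1]
```

View pics/w4.png

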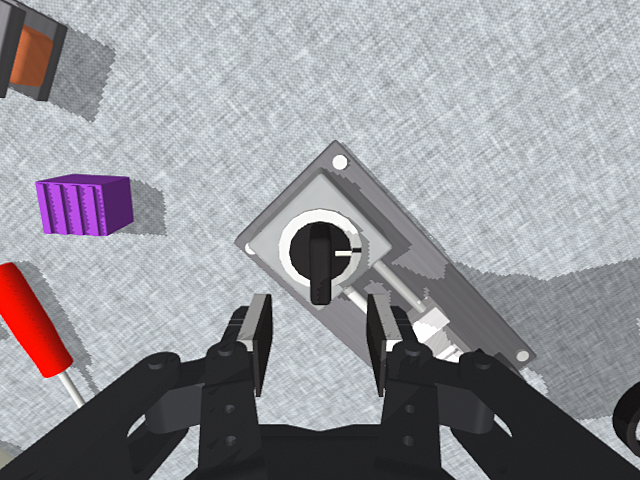

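The wrist view shows the knob bar at (320,262) lying along the tool's axis, and the white tick on the collar meeting the black tick on the disc at (350,252). The bar measures (517.3,28.6), angle 52.7°, top 99.8. Every wrist reading differs from the top camera by the same world shift, so I'll trust the wrist and centre there.

Emit:
step_arm --plan '[{"offset": [0.05,0.16,1.5],"rot": [0,0,0],"gripper": 4},{"offset": [0.05,0.16,4],"rot": [0,0,0],"gripper": 4},{"offset": [0.05,0.16,6],"rot": [0,0,0],"gripper": 4},{"offset": [0.05,0.16,7.1],"rot": [0,0,0],"gripper": 4},{"offset": [0.05,0.16,7.3],"rot": [0,0,0],"gripper": 4},{"offset": [0.05,0.16,7.3],"rot": [0,0,0],"gripper": 2},{"offset": [0.05,0.16,7.3],"rot": [0,0,0],"gripper": 0.8},{"offset": [0.05,0.16,7.3],"rot": [0,0,0],"gripper": 0.8},{"offset": [0.05,0.16,7.3],"rot": [0,0,0],"gripper": 0.8},{"offset": [0.05,0.16,7.3],"rot": [0,0,0],"gripper": 0.8},{"offset": [0.05,0.16,7.3],"rot": [0,0,0],"gripper": 0.8}]' --squeeze 40

```text
time_s: 10.25
eef_pos: [518.4, 28.7, 146.3]
ee_rot: [0.001, -0.441, 0.897, -0.0]
force: [-1.4, 0.5, 6.6]
grip_width: 0.132
grip_force: 43.5
```

```bash
cat > s.py <<'E'
from h import *
T=pose(); s=sense(); print("t",s["time_s"],"pos",T[:3,3].round(1),"yaw",np.degrees(np.arctan2(T[1,0],T[0,0])).round(2),"F",np.round(s["force"],2),"M",np.round(s["wrist_torque"],3),"grip",round(s["grip_width"]*85.4,1),round(s["grip_force"],1),"j6",round(s["joints"][5],3))
E
python3 s.py
```

```text
t 10.25 pos [518.4  28.7 146.3] yaw -127.65 F [-1.37  0.49  6.6 ] M [ 0.18   0.258 -0.031] grip 11.3 43.5 j6 -2.655
```

The bar is gripped. From the measured jaw position I expect about 90° to fully home. I'll turn 40° first and read the moment.

Emit:
step_arm --plan '[{"offset": [0,0,0],"rot": [0,0,3],"gripper": 0.8},{"offset": [0,0,0],"rot": [0,0,8],"gripper": 0.8},{"offset": [0,0,0],"rot": [0,0,14],"gripper": 0.8},{"offset": [0,0,0],"rot": [0,0,20],"gripper": 0.8},{"offset": [0,0,0],"rot": [0,0,26],"gripper": 0.8},{"offset": [0,0,0],"rot": [0,0,32],"gripper": 0.8},{"offset": [0,0,0],"rot": [0,0,37],"gripper": 0.8},{"offset": [0,0,0],"rot": [0,0,40],"gripper": 0.8}]'

```text
time_s: 11.05
eef_pos: [518.2, 29.1, 146.3]
ee_rot: [0.0, -0.106, 0.994, 0.0]
force: [-2.3, 3.1, 7.2]
grip_width: 0.135
grip_force: 43.9
```

```bash
python3 s.py
```

```text
t 11.05 pos [518.2  29.1 146.3] yaw -167.81 F [-2.34  3.06  7.19] M [0.65  0.501 0.124] grip 11.5 43.9 j6 -1.954
```

Emit:
step_arm --plan '[{"offset": [0,0,0],"rot": [0,0,5],"gripper": 0.8},{"offset": [0,0,0],"rot": [0,0,10],"gripper": 0.8},{"offset": [0,0,0],"rot": [0,0,15],"gripper": 0.8},{"offset": [0,0,0],"rot": [0,0,20],"gripper": 0.8}]'

```text
time_s: 11.45
eef_pos: [518.1, 29.3, 146.3]
ee_rot: [0.0, 0.068, 0.998, 0.001]
force: [-3.3, 5.8, 8.3]
grip_width: 0.132
grip_force: 43.9
```

```bash
python3 s.py
python3 - <<'E'
from h import *
for n in ["top"]:
    c=shot(n); pickle.dump(c,open("top1.pkl","wb")); C=clampf(cloud(c))
    box(C,"mod",25,95,-20,20,53,66); box(C,"jaw",0,34,-27,27,34,40)
E
```

```text
t 11.45 pos [518.1  29.3 146.3] yaw 172.17 F [-3.32  5.77  8.25] M [0.918 0.495 0.153] grip 11.3 43.9 j6 -1.605
mod 337 [[38.0, -17.5, 53.1], [60.0, 1.0, 56.7], [81.0, 17.9, 63.1]]
jaw 9 [[29.0, -24.2, 34.5], [33.2, -20.0, 35.8], [33.9, -14.2, 38.1]]
```

The module is being pushed along and is now at the pad. I'll continue in smaller steps.

Emit:
step_arm --plan '[{"offset": [0,0,0],"rot": [0,0,5],"gripper": 0.8},{"offset": [0,0,0],"rot": [0,0,10],"gripper": 0.8},{"offset": [0,0,0],"rot": [0,0,12],"gripper": 0.8}]'

```text
time_s: 11.8
eef_pos: [518.2, 29.5, 146.3]
ee_rot: [0.0, 0.172, 0.985, 0.001]
force: [-2.0, 6.3, 8.7]
grip_width: 0.132
grip_force: 43.9
```

```bash
python3 s.py
```

```text
t 11.8 pos [518.2  29.5 146.3] yaw 160.21 F [-2.01  6.28  8.67] M [1.008 0.462 0.169] grip 11.3 43.9 j6 -1.396
```

Emit:
step_arm --plan '[{"offset": [0,0,0],"rot": [0,0,4],"gripper": 0.8},{"offset": [0,0,0],"rot": [0,0,8],"gripper": 0.8}]'

```text
time_s: 12.0
eef_pos: [518.2, 29.6, 146.3]
ee_rot: [0.0, 0.24, 0.971, 0.001]
force: [-1.9, 6.2, 7.7]
grip_width: 0.133
grip_force: 43.9
```

```bash
python3 s.py
```

```text
t 12.0 pos [518.2  29.6 146.3] yaw 152.21 F [-1.88  6.23  7.73] M [1.2   0.394 0.149] grip 11.4 43.9 j6 -1.256
```

Emit:
step_arm --plan '[{"offset": [0,0,0],"rot": [0,0,4],"gripper": 0.8},{"offset": [0,0,0],"rot": [0,0,5],"gripper": 0.8}]'

```text
time_s: 12.2
eef_pos: [518.2, 29.6, 146.3]
ee_rot: [0.0, 0.282, 0.959, 0.001]
force: [-1.5, 6.6, 6.6]
grip_width: 0.135
grip_force: 43.9
```

```bash
python3 s.py
```

```text
t 12.2 pos [518.2  29.6 146.3] yaw 147.25 F [-1.52  6.59  6.57] M [1.225 0.336 0.117] grip 11.5 43.9 j6 -1.17
```

Emit:
step_arm --plan '[{"offset": [0,0,0],"rot": [0,0,4],"gripper": 0.8},{"offset": [0,0,0],"rot": [0,0,5],"gripper": 0.8}]'

```text
time_s: 12.4
eef_pos: [518.2, 29.7, 146.3]
ee_rot: [0.0, 0.324, 0.946, 0.001]
force: [-2.2, 8.2, 6.9]
grip_width: 0.132
grip_force: 43.8
```

```bash
python3 s.py
```

```text
t 12.4 pos [518.2  29.7 146.3] yaw 142.25 F [-2.18  8.2   6.88] M [1.293 0.291 0.156] grip 11.2 43.8 j6 -1.083
```

Emit:
step_arm --plan '[{"offset": [0,0,0],"rot": [0,0,4],"gripper": 0.8},{"offset": [0,0,0],"rot": [0,0,5],"gripper": 0.8}]'

```text
time_s: 12.6
eef_pos: [518.3, 29.7, 146.3]
ee_rot: [0.0, 0.364, 0.931, 0.001]
force: [-0.6, 8.3, 6.9]
grip_width: 0.131
grip_force: 43.9
```

Run:
```python
exec(open("s.py").read())
c=shot("wrist"); pickle.dump(c,open("w5.pkl","wb")); save(c,"w5.png")
c=shot("top"); C=clampf(cloud(c)); pickle.dump(c,open("top2.pkl","wb"))
box(C,"mod",25,95,-20,20,53,66)
exec(open("s.py").read())
```

```text
t 12.6 pos [518.3  29.7 146.3] yaw 137.26 F [-0.61  8.29  6.86] M [1.353 0.271 0.274] grip 11.2 43.9 j6 -0.995
mod 347 [[41.4, -17.1, 53.1], [63.5, 0.1, 56.9], [84.4, 18.0, 61.7]]
t 12.7 pos [518.3  29.7 146.3] yaw 137.34 F [-0.41  7.29  6.88] M [1.32  0.238 0.019] grip 11.6 43.8 j6 -0.997
```

View pics/w5.png

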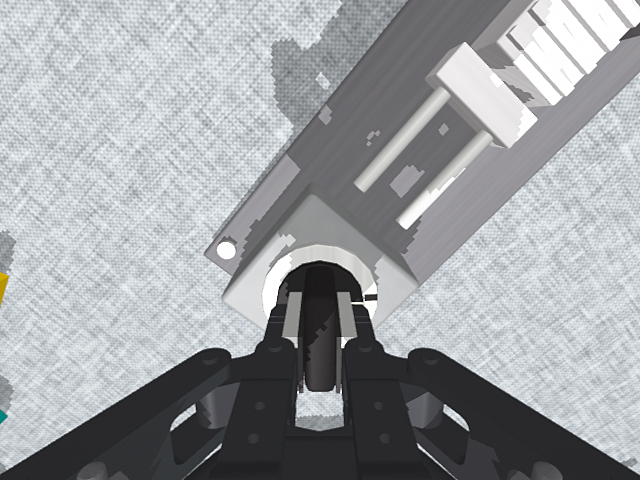

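The wrist view shows the knob in the fingers, the black tick on the disc at (370,297) still beside the collar's edge, and the jaw against the module at upper right. I'll track the black tick's angle in the tool frame numerically, since it moves there only if the clutch slips.

```bash
cat > tick.py <<'E'
from h import *
AX=np.array([517.5,28.8])
def tick(c,yaw,prt=True):
    g=c["color"].astype(int).sum(2)/3; W=cloud(c); w=W.reshape(-1,3)
    r=np.hypot(w[:,0]-AX[0],w[:,1]-AX[1]); k=(r>22)&(r<26)&(w[:,2]>56)&(w[:,2]<66); z=np.median(w[k,2])
    # refine axis: bright ring
    k=(w[:,2]>z-2.5)&(w[:,2]<z+2.5)&(r<31)&(r>21.5)
    ang=(np.degrees(np.arctan2(w[k,1]-AX[1],w[k,0]-AX[0]))-yaw+180)%360-180; gg=g.reshape(-1)[k]
    h=[(a,round(float(np.percentile(gg[abs(ang-a)<1.5],25)))) for a in range(-180,180,3) if (abs(ang-a)<1.5).sum()>3]
    d=gg<90
    print("z",z.round(1),"n",k.sum(),"dark",[x for x in h if x[1]<140]); print("cov",h[0][0],h[-1][0],len(h))
    # tick angle by darkness near expected side
    sel=d&(abs(ang+90)<50); print("tick", np.median(ang[sel]).round(1) if sel.any() else None, sel.sum(), "| +90 side", (np.median(ang[d&(abs(ang-90)<50)]).round(1) if (d&(abs(ang-90)<50)).any() else None))
E
python3 - <<'E'
from tick import *
for n,y in [("w4",-127.6),("w5",137.3)]:
    print(n); tick(pickle.load(open(n+".pkl","rb")),y)
E
```

```text
w4
z 60.7 n 1637 dark [(-93, 20), (-90, 25), (-87, 61)]
cov -162 162 109
tick -89.9 28 | +90 side None
w5
z 60.7 n 2230 dark [(-90, 36), (-87, 52), (-84, 46)]
cov -111 111 75
tick -86.8 63 | +90 side None
```

The tick reads −89.9° and then −86.8°, so at most 3° of slip so far, with the moment spiking to 0.27. I'll turn a few degrees more and check again.

Emit:
step_arm --plan '[{"offset": [0,0,0],"rot": [0,0,3],"gripper": 0.8},{"offset": [0,0,0],"rot": [0,0,5],"gripper": 0.8}]'

```text
time_s: 12.9
eef_pos: [518.3, 29.8, 146.3]
ee_rot: [0.0, 0.405, 0.915, 0.001]
force: [-1.9, 7.9, 7.0]
grip_width: 0.13
grip_force: 43.8
```

Run:
```python
exec(open("s.py").read())
from tick import *
c=shot("wrist"); pickle.dump(c,open("w6.pkl","wb")); tick(c,np.degrees(np.arctan2(T[1,0],T[0,0])))
```

```text
t 12.9 pos [518.3  29.8 146.3] yaw 132.27 F [-1.86  7.85  6.99] M [1.394 0.187 0.241] grip 11.1 43.8 j6 -0.908
z 60.7 n 2245 dark [(-84, 41), (-81, 51), (-78, 103)]
cov -111 111 75
tick -82.0 68 | +90 side None
```

The tick moved 4.8° for 5° of turn at a moment plateau of about 0.25 N m. The clutch is slipping, about 8° in total, so I stop, let go and lift straight up.

Emit:
step_arm --plan '[{"offset": [0,0,0],"rot": [0,0,0],"gripper": 2},{"offset": [0,0,0],"rot": [0,0,0],"gripper": 4},{"offset": [0,0,0],"rot": [0,0,0],"gripper": 4},{"offset": [0,0,0],"rot": [0,0,0],"gripper": 4},{"offset": [0,0,-1.5],"rot": [0,0,0],"gripper": 4},{"offset": [0,0,-4],"rot": [0,0,0],"gripper": 4},{"offset": [0,0,-6.5],"rot": [0,0,0],"gripper": 4},{"offset": [0,0,-7.3],"rot": [0,0,0],"gripper": 4},{"offset": [0,0,-7.3],"rot": [0,0,0],"gripper": 4}]'

```text
time_s: 13.85
eef_pos: [518.3, 28.6, 219.0]
ee_rot: [0.001, 0.404, 0.915, 0.0]
force: [-0.3, 0.6, -0.3]
grip_width: 0.467
grip_force: 0.0
```

Run:
```python
exec(open("s.py").read())
from tick import *
y=np.degrees(np.arctan2(T[1,0],T[0,0]))
c=shot("wrist"); pickle.dump(c,open("w7.pkl","wb")); tick(c,y); W=cloud(c)
rect(W,518,28,28,93,110)
C=clampf(W); box(C,"mod",25,95,-24,24,53,66); box(C,"jaw",15,42,-27,27,34.5,39);box(C,"pad",80,96,-27,27,34,38);box(C,"block",94,130,-38,38,36,41)
u,v=proj(c,[517.5,28.8,66]).astype(int); print(u,v)
a=c["color"][max(v-60,0):v+60,u-80:u+80,::-1]; t=c["color"][:300,:,::-1]
b=np.zeros((600,800,3),np.uint8); A=cv2.resize(a,(400,300),interpolation=cv2.INTER_CUBIC); b[:300,:400]=A
top=shot("top")["color"][170:320,180:380,::-1]; b[:300,400:]=cv2.resize(top,(400,300),interpolation=cv2.INTER_CUBIC)
b[300:,200:600]=cv2.resize(c["color"][:,:,::-1],(400,300)); cv2.imwrite("pics/final.png",b)
```

```text
t 13.85 pos [518.3  28.6 219. ] yaw 132.35 F [-0.33  0.6  -0.29] M [-0.003 -0.022 -0.014] grip 39.9 0.0 j6 -0.91
z 60.6 n 1634 dark [(-84, 33), (-81, 34), (-78, 45)]
cov -159 165 109
tick -80.9 31 | +90 side None
[516.6  31.   99.8] [517.7  29.7] [12.  39.5] 43.7 1473
mod 5353 [[42.8, -15.3, 53.9], [64.0, 2.0, 56.6], [85.8, 19.7, 60.6]]
jaw 2304 [[24.8, -22.7, 34.7], [33.4, 2.4, 36.2], [41.7, 26.1, 37.8]]
pad 57 [[81.3, -23.6, 34.1], [89.8, -22.2, 36.0], [94.2, 20.0, 37.8]]
block 1213 [[97.5, -32.8, 36.1], [103.9, -23.3, 37.6], [118.1, -3.8, 39.4]]
319 249
```

View pics/final.png

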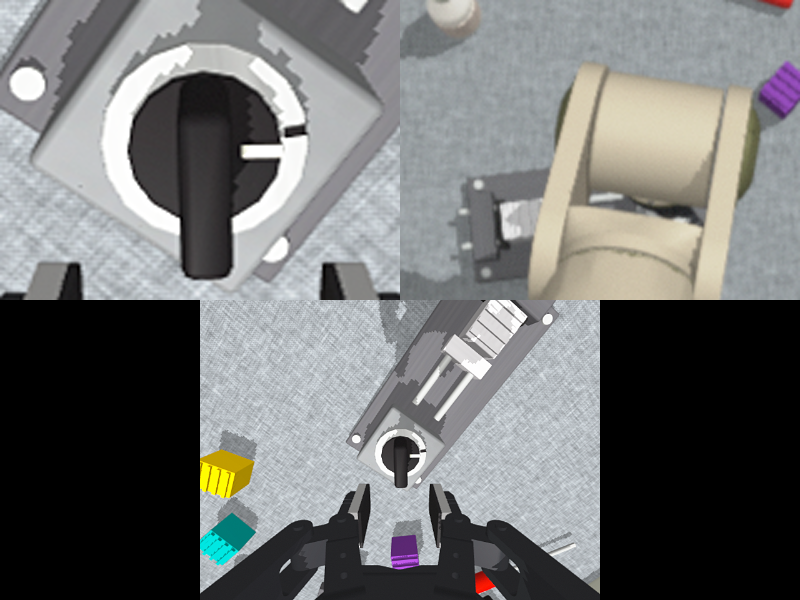

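The final view shows the white tick at (262,152) and the black tick at (295,130), now about 9° apart, so the clutch has slipped by roughly 0.15 rad. The module is clamped between jaw and pad with its far face at the home position, and the gripper is clear. I'm handing in.

```bash
python3 -c "
from rig import *
print(finish_job())"
```

```text
the job is handed in; nothing more can be done
None
```

The module is standing upright and clamped, the pad is at its home position as measured, the clutch was stopped about 0.15 rad into its slip (limit 0.79), the bystanders were not touched as far as the pictures show, and the job was handed in at about 14 s; no verdict came back.

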